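Load the spacer magazine and feed the first one

ROBOT

A 6-joint arm with a two-finger parallel gripper is mounted at the origin on the work surface. World frame = base frame: x ahead of the robot, y to its left, z up, the work surface at z = 0. Lengths are in mm, angles in degrees, forces in N, time in s.
With the tool pointing down it reaches from about 350 to 775 mm from the base axis. Payload 7.3 kg.
Tool frame: the origin (TCP) lies at the very end of the fingers, on their centre line; the grasp point (between the pads) lies manip.grasp_offset behind it (manip.grasp_offset is the distance from the TCP to the grasp point, in mm); x points along the fingers, z is the direction in which the jaws open and shut, and the axes are right-handed (so a half turn about x gives the same grasp; the last joint's range is limited). The gripper opens to 92 mm and grips with 3 to 60 N. Pads are 19 mm wide; open, the fingers measure 130 mm over their backs; the gripper's body (75 mm by 190 mm) begins 47 mm behind the grasp point.
Start: joints at [54.717, 19.595, 87.324, -0, 73.075, -8.365], TCP at [237.661, 468.147, 226.741] pointing down, gripper open.
Joint ranges: [-145.02, 145.02], [-44.19, 115.74], [2.07, 154.8], [-57.11, 237.11], [16.16, 152.29], [-177.93, 177.93]. Speed limits (degrees/s): [147.25, 147.25, 180, 180, 180, 180].

INTERFACE

Orientations are given as a 3x3 rotation matrix whose columns are the frame's x, y, z axes.
In Python, from bench import manip gives the robot as it stands.
- The arm moves only by the shell command python3 -m creep 'ROWS' [OPENING] [FORCE]. ROWS is JSON, a list of rows, each an object of numbers: "x", "y", "z": the shift along the tool's x, y, z in mm; "turn": the turn about the tool's x in degrees. In form: [{"x": .., "y": .., "z": .., "turn": ..}, ...]. A call has 1 to 5 rows; each row is the pose to reach, as a shift and turn from the pose commanded when the call began, along the tool's axes at that moment; what a row does not reach only later rows make up. A row lasts 1/8 s, in which the tool goes at most 62.5 mm and 10.7 degrees, less where a joint would pass 70% of its speed; a pose out of reach is approached as far as the arm can. A call with a gripper value outside its range is refused whole. OPENING is the closure, from -1 (fully open) to 1 (shut), so that 0 is half open, set as the call begins (- or left out, the last holds). The fingers move at their own pace and stop on an object; FORCE is the grip in N (left out, the last holds). Time passes only in rows, so rows that repeat a pose let the fingers close. It gives the time, the measured TCP pose, the force and the opening at its end, in the units of the state.
- manip.sense(): the state, without advancing time (a new reading comes with each control period).
- manip.snapshot(name): name is "scene" or "top"; returns a dict with "color" (400x640x3 uint8, blue, green, red), "mtx" (3x3 intrinsics, pixels), "cam_to_world" (4x4, takes a point from camera to world coordinates). Camera axes: x right, y down, z forward; pixel columns grow to the right and rows downward; lengths in mm; the calibration is good to about 2 mm. A picture is of the moment at which its call begins. There is no depth.
- manip.close_job(): hands the job in, once; it reports no verdict.
The state is a dict: "t": time; "q": joint angles; "joint_vel": joint speeds; "effort": joint torques, N m; "ee_pos": TCP position; "tool_rot": TCP orientation; "wrist_force": force on the tool from outside, world axes, zero at the start; "wrist_torque": the same for the moment, N m; "grip_width": finger opening in mm.
Only numpy, scipy, OpenCV 4.12 (cv2) and the standard library are available. Lean on these libraries where they do the work, as an engineer would, in place of code of your own. Each camera call takes 0.05 s, during which the arm holds its last target.

TASK

Pull the feed slide of the spacer magazine back as far as it goes, then drop the three slim spacers down its clear tube one on top of another, the shortest first and the longest last. Then push the slide fully home, so that it feeds the shortest spacer out into the tray while the other two stay in the tube, and let go; leave the thick collar and the other things on the bench where they are.

Things in the scene. Friction and masses are not known exactly. Their poses are not given: they have to be found in the camera images.
- magazine: the magazine, fixed to the bench: a plywood base (110 x 285 mm, 12 mm thick, from 98 mm on its -y side to 187 mm on its +y side) with a vertical clear tube at its origin (outside diameter 39 mm) topped by a black funnel. Under the tube a straight level channel 34 mm wide runs along the magazine's y axis: feed slide on the +y side, outfeed tray on the -y side. Origin at bench height on the tube's axis, z up. It stands at a different place and yaw each time
- tube_mouth (a point): centre of the funnel's rim, 162 mm above the bench. The funnel is 48 mm wide inside at the rim and narrows over 24 mm to the tube's bore of about 33 mm. Axes as the magazine's
- tube_axis (a point): the point where the tube's axis meets the channel floor, 12 mm above the bench; the first spacer comes to stand here. The tube wall ends 28 mm above this floor. Axes as the magazine's (y from the tray towards the slide)
- tray_spot (a point): the point on the channel floor in the outfeed tray, 47 mm to the -y side of the tube's axis, where a spacer's axis is when it has been fed out; a low end stop stands 21 mm farther
- slide (a joint): feed slide, m: 0 = fully home (pushed towards the tray, its 24 mm high body blocks the channel under the tube), 0.05 = fully drawn back along the magazine's +y, channel under the tube free. Starts home or nearly so; about 1.5 N of friction, no spring, stays where left; hard stops at both ends. With the slide home the next spacer stands on top of it
- slide_knob (a point): grip point of the slide's upright round knob, 20 mm in diameter and 45 mm tall (top 81 mm above the bench); this point is on its axis 64 mm above the bench, 17 mm below its top. It travels with the slide along the magazine's y: 100 mm from the tube's axis when home, 150 mm when drawn back
- short_center (a point): plain aluminium spacer, an upright cylinder 30 mm in diameter and 26 mm tall (the shortest, about 40 g), with a dark bore mark on its top (solid, no real hole). This point is its centre, half-way up; its z axis is the cylinder's axis. Starts upright on the bench
- medium_center (a point): plain aluminium spacer, an upright cylinder 30 mm in diameter and 40 mm tall (the middle one, about 62 g), with a dark bore mark on its top (solid, no real hole). This point is its centre, half-way up; its z axis is the cylinder's axis. Starts upright on the bench
- long_center (a point): plain aluminium spacer, an upright cylinder 30 mm in diameter and 54 mm tall (the longest, about 83 g), with a dark bore mark on its top (solid, no real hole). This point is its centre, half-way up; its z axis is the cylinder's axis. Starts upright on the bench
- collar_center (a point): thick aluminium collar standing among the spacers, 50 mm in diameter and 30 mm tall, too wide for the tube; its centre. Not part of the job: leave it
- short: the shortest spacer's body, origin at the centre of its underside
- medium: the middle spacer's body, origin at the centre of its underside
- long: the longest spacer's body, origin at the centre of its underside
- bolt: steel bolt with a nut, 47 mm long, 18 mm high, lying among the spacers; leave it. Origin on the bench under its middle, x along it
- wheel: rubber wheel lying flat, 100 mm in diameter, 39 mm high; leave it. Origin at the centre of its underside
- screwdriver: screwdriver lying on the bench; leave it. x along it, tip to +x
- tape: roll of tape lying flat, 90 mm in diameter, 25 mm high; leave it. Origin at the centre of its underside
- cylinder: pneumatic cylinder lying along its y axis, 240 mm long, 56 mm high; leave it. Origin on the bench under its middle
There are look-alikes about, which are no part of the job. What is shaped like the short but pink, purple or yellow is not meant.

How it is judged:
By the outcome, as a careful person would: the job done as asked, in the order asked, and still so for the second after the job is handed in, with the robot touching nothing.
It also fails if it takes over 72 s, if anything falls off the work surface, if the arm or the gripper's body presses on something with over 40 N, if the wrist force passes 120 N, or if a joint passes its speed limit or range.

## Working session

There is one attempt and no reset: what is moved stays moved. The work goes in short steps, Python scripts to look and compute and a shell command to move; the robot and the scene stay as the last step left them, time stands still between calls to the robot, and variables do not carry over. Pictures are saved under pics/ and viewed, and the job is handed in when it is done.

```bash
ls; mkdir -p pics; python3 - <<'E'
from bench import manip
import cv2,numpy as np
print(manip.grasp_offset)
s=manip.sense()
print(s)
for n in("scene","top"):
    d=manip.snapshot(n); cv2.imwrite(f"pics/{n}0.png",d["color"]); print(d["mtx"],d["cam_to_world"])
    np.savez(f"{n}.npz",m=d["mtx"],T=d["cam_to_world"])
E
```

```text
pics
18.8
{'t': 0.0, 'q': array([ 5.47191443e+01,  1.96358847e+01,  8.73780490e+01, -2.59053615e-03,
        7.30754202e+01, -8.36700786e+00]), 'joint_vel': array([ 0.03132206,  0.00226296, -0.10395544, -0.00604414, -0.05000185,
        0.10012397]), 'effort': array([ 2.37043561e-03, -4.31246209e+01, -2.44228417e+01,  7.20440643e-02,
        5.58807410e-02, -1.31952056e-04]), 'ee_pos': array([237.40340449, 467.78562369, 226.04498546]), 'tool_rot': array([[-8.65444161e-04, -8.91694047e-01,  4.52637799e-01],
       [-1.29806668e-03,  4.52638589e-01,  8.91693122e-01],
       [-9.99998783e-01,  1.84156559e-04, -1.54921176e-03]]), 'wrist_force': array([ 0.20591534, -0.28704657, -0.90512554]), 'wrist_torque': array([ 0.01095059,  0.02514547, -0.01693511]), 'grip_width': 91.46875257471312}
[[518.57169732   0.         329.29132357]
 [  0.         518.57169732 202.07612483]
 [  0.           0.           1.        ]] [[-7.63014082e-01  4.39000720e-01 -4.74434272e-01  1.13314567e+03]
 [ 6.46269698e-01  5.31796446e-01 -5.47291528e-01  5.22328929e+02]
 [ 1.20410849e-02 -7.24203637e-01 -6.89481040e-01  8.91831117e+02]
 [ 0.00000000e+00  0.00000000e+00  0.00000000e+00  1.00000000e+00]]
[[453.63418011   0.         324.03445396]
 [  0.         453.63418011 197.32464733]
 [  0.           0.           1.        ]] [[-2.20940225e-02 -9.95065456e-01  9.67294796e-02  4.99505857e+02]
 [-9.99688026e-01  2.08614990e-02 -1.37349305e-02 -7.02516203e+01]
 [ 1.16492330e-02 -9.70027624e-02 -9.95215936e-01  1.13161561e+03]
 [ 0.00000000e+00  0.00000000e+00  0.00000000e+00  1.00000000e+00]]
```

View pics/scene0.png

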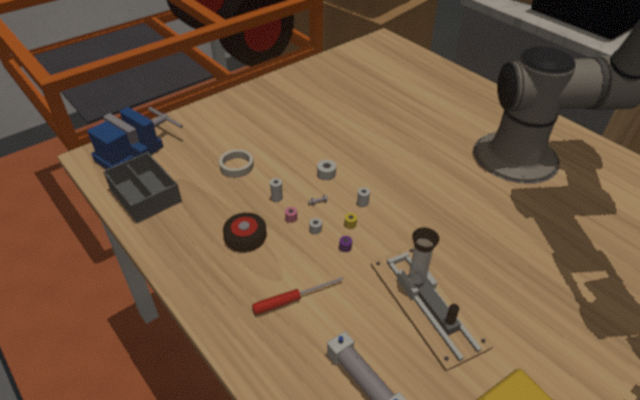

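View pics/top0.png

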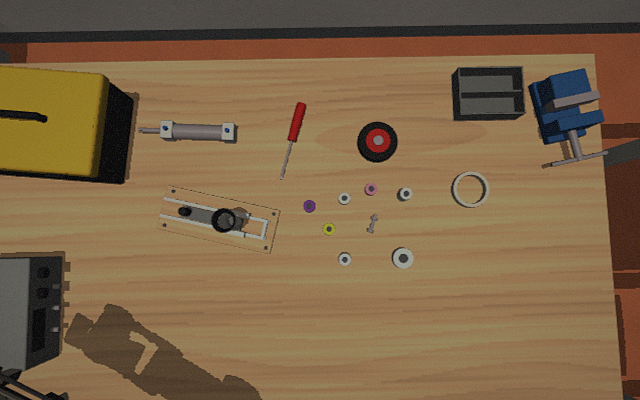

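```bash
python3 - <<'E'
import cv2
a=cv2.imread("pics/top0.png");b=cv2.imread("pics/scene0.png")
cv2.imwrite("pics/c1.png",cv2.resize(a[165:285,290:430],None,fx=5,fy=5,interpolation=cv2.INTER_CUBIC))
cv2.imwrite("pics/c2.png",cv2.resize(a[175:265,150:290],None,fx=5.7,fy=5.7,interpolation=cv2.INTER_CUBIC))
cv2.imwrite("pics/c3.png",cv2.resize(b[150:260,250:390],None,fx=5,fy=5,interpolation=cv2.INTER_CUBIC))
cv2.imwrite("pics/c4.png",cv2.resize(b[220:370,360:500],None,fx=4,fy=4,interpolation=cv2.INTER_CUBIC))
E
```

```text
(no output)
```

View pics/c1.png

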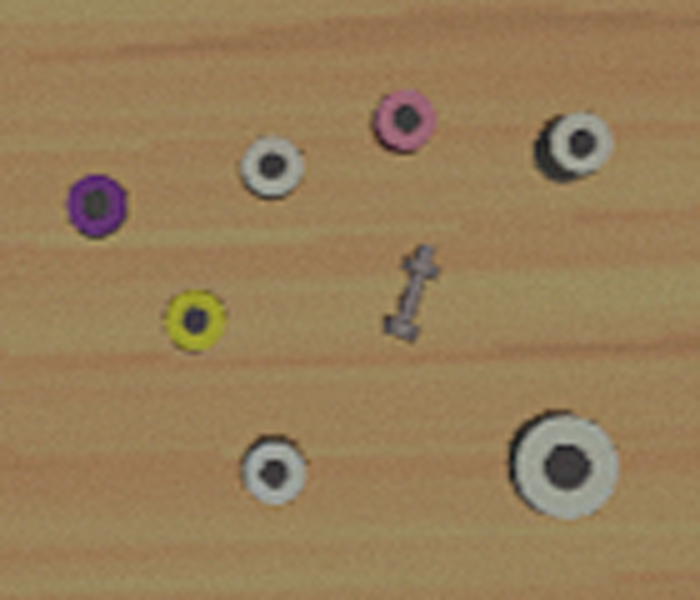

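View pics/c2.png

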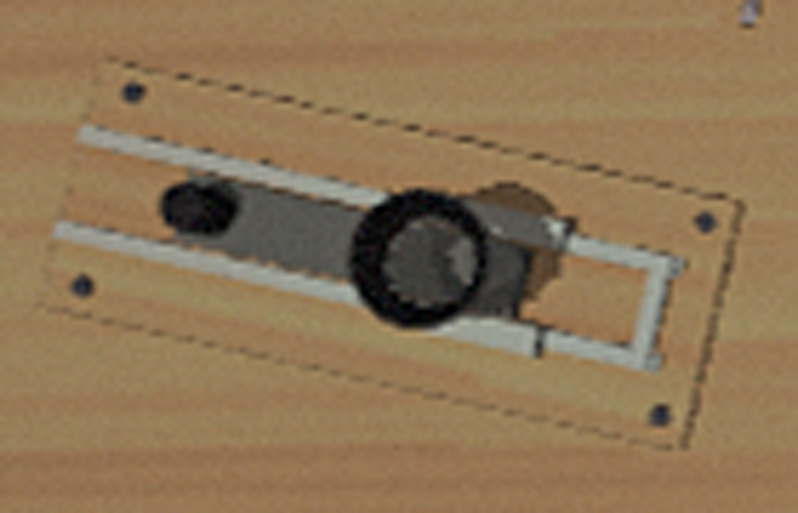

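View pics/c3.png

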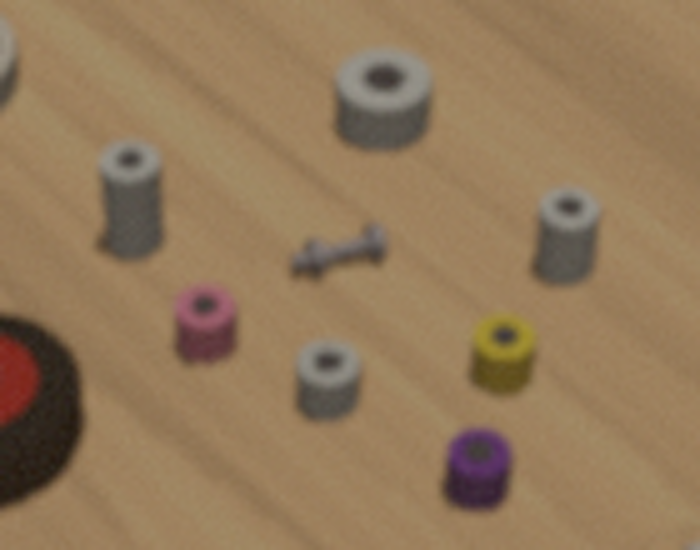

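View pics/c4.png

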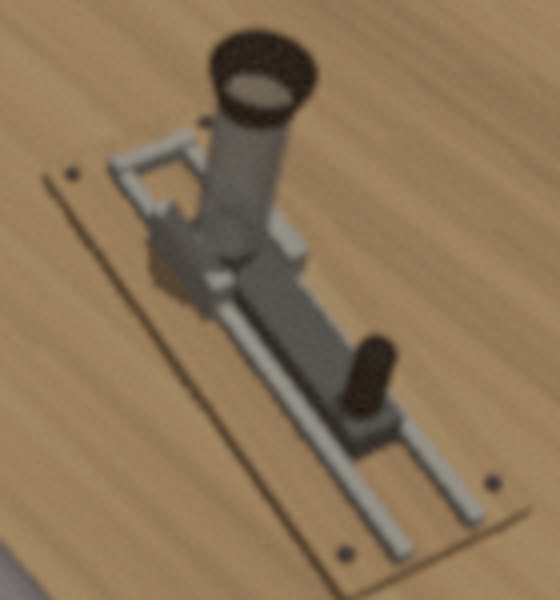

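```bash
cat > h.py <<'E'
import numpy as np
def ray(cam,u,v,z):
    d=np.load(f"{cam}.npz");T=d["T"]
    r=T[:3,:3]@np.linalg.solve(d["m"],[u,v,1]);o=T[:3,3]
    return o+r*(z-o[2])/r[2]
def crop(cam,x,y,f,ox,oy,z): return ray(cam,(x+.5)/f-.5+ox,(y+.5)/f-.5+oy,z)
def proj(cam,p):
    d=np.load(f"{cam}.npz");T=d["T"]
    c=T[:3,:3].T@(np.array(p)-T[:3,3]);q=d["m"]@c;return q[:2]/q[2]
E
python3 - <<'E'
from h import *
np.set_printoptions(precision=1,suppress=True)
c1=lambda x,y,z:crop("top",x,y,5,290,165,z)
c2=lambda x,y,z:crop("top",x,y,5.7,150,175,z)
c3=lambda x,y,z:crop("scene",x,y,5,250,150,z)
c4=lambda x,y,z:crop("scene",x,y,4,360,220,z)
print("short",c1(272,166,26),c3(327,361,26))
print("med",c1(274,472,40),c3(569,205,40))
print("long",c1(581,143,54),c3(129,158,54))
print("pink",c1(406,119,26),"collar",c1(567,466,30),c3(383,77,30))
print("mouth",c2(419,258,162),c4(264,80,162))
C=[c2(*p,12) for p in [(112,60),(742,203),(686,447),(42,306)]]
for c in C:print("corner",c)
print(np.linalg.norm(C[0]-C[1]),np.linalg.norm(C[1]-C[2]))
y=(C[0]+C[3]-C[1]-C[2]);y/=np.linalg.norm(y)
o=(C[0]+C[1]+C[2]+C[3])/4-y*44.5
print("yaxis",y,np.degrees(np.arctan2(y[1],y[0])),"origin",o)
print("knob",c2(190,207,81),c4(378,350,81), "pred home",o+y*100)
print("stop",c2(650,313,20))
E
```

```text
short [ 604.8 -134.4   26. ] [ 606.1 -135.3   26. ]
med [ 456.7 -130.7   40. ] [ 456.5 -131.8   40. ]
long [ 610.1 -281.1   54. ] [ 610.4 -282.9   54. ]
pink [ 626.6 -200.9   26. ] collar [ 456.  -272.8   30. ] [ 455.8 -273.8   30. ]
mouth [550.  132.6 162. ] [556.5 138.8 162. ]
corner [646.7 296.9  12. ]
corner [578.7  24.4  12. ]
corner [474.2  49.7  12. ]
corner [540.7 325.8  12. ]
280.9561812488441 107.48007796673909
yaxis [0.2 1.  0. ] 76.22442390625689 origin [549.5 131.   12. ]
knob [576.9 242.1  81. ] [579.3 246.   81. ] pred home [573.3 228.1  12. ]
stop [531.7  63.6  20. ]
```

```bash
python3 - <<'E'
from h import *
import cv2
o=np.array([549.5,131,0]);a=np.radians(76.22);y=np.array([np.cos(a),np.sin(a),0]);x=np.array([y[1],-y[0],0]);z=np.array([0,0,1])
def circ(c,r): return [c+r*(np.cos(t)*x+np.sin(t)*y) for t in np.linspace(0,2*np.pi,40)]
for cam,(ox,oy,w,h,f) in {"top":(150,175,140,90,5.7),"scene":(360,220,140,150,4)}.items():
    im=cv2.imread(f"pics/{cam}0.png")[oy:oy+h,ox:ox+w];im=cv2.resize(im,None,fx=f,fy=f,interpolation=cv2.INTER_CUBIC)
    def pl(pts,col):
        q=np.array([((proj(cam,p)+.5-[ox,oy])*f-.5) for p in pts]).round().astype(int);cv2.polylines(im,[q],False,col,1)
    pl(circ(o+162*z,24),(0,255,0));pl(circ(o+12*z,19.5),(0,255,255))
    for s in (100,112): pl(circ(o+y*s+81*z,10),(0,0,255));pl(circ(o+y*s+36*z,10),(255,0,0))
    pl([o+12*z+i*55*x+j*y for i,j in [(-1,-98),(1,-98),(1,187),(-1,187),(-1,-98)]],(255,255,0))
    cv2.imwrite(f"pics/ov_{cam}.png",im)
E
```

```text
(no output)
```

View pics/ov_top.png

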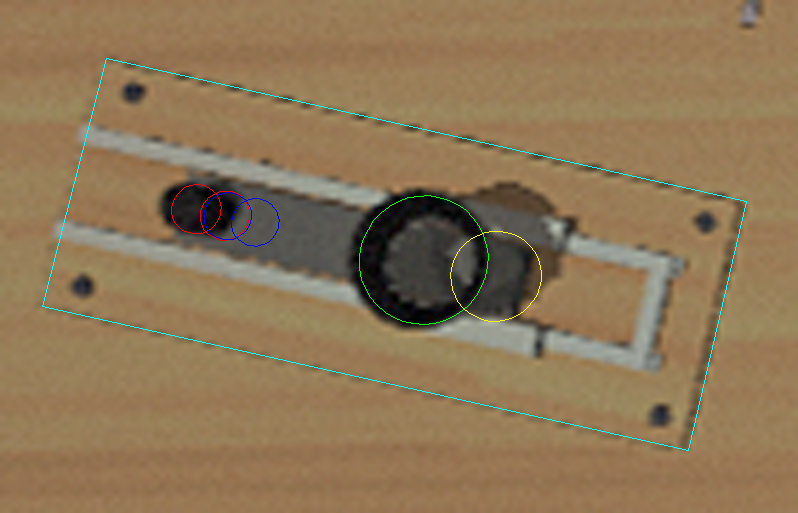

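View pics/ov_scene.png

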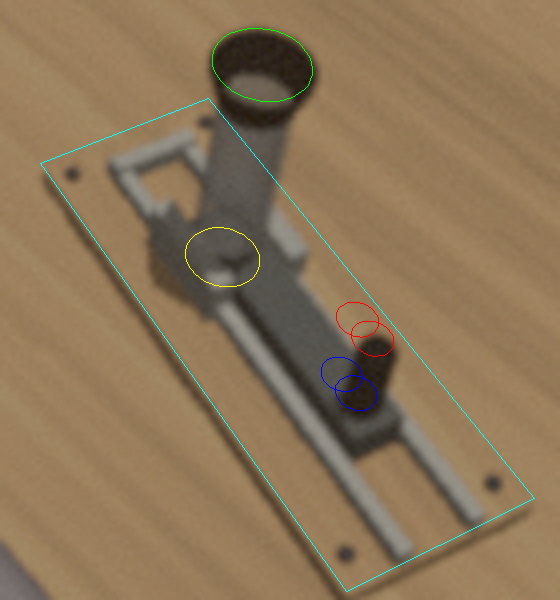

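Silver candidates in the top view are (344,198), (406,194) and (345,259). In the scene crop their heights are short, tall and middle, so they are short, long and medium. The pink, purple and yellow ones and the wide collar at (403,258) are excluded. The knob appears about 15 mm out from home. I'll go to it first, with the jaws across the channel.

```bash
cat > go.py <<'E'
import sys,numpy as np
from bench import manip
def go(x,y,z,jaw=None):
    s=manip.sense();R=s["tool_rot"];d=R.T@(np.array([x,y,z])-s["ee_pos"])
    a=np.degrees(np.arctan2(R[1,2],R[0,2]))
    print("t %.2f pos %s jaw %.1f grip %.1f F %s"%(s["t"],s["ee_pos"].round(1),a,s["grip_width"],s["wrist_force"].round(1)))
    print("shift tool xyz",d.round(1),"turn",None if jaw is None else round(a-jaw,1))
v=[float(i) for i in sys.argv[1:]]
go(*v)
E
python3 -m creep '[{"y":-405,"z":-45,"turn":77},{"y":-405,"z":-45,"turn":77},{"y":-405,"z":-45,"turn":77},{"y":-405,"z":-45,"turn":77},{"y":-405,"z":-45,"turn":77}]' -- 0 20; python3 go.py 578 245 150 -13.8
```

```text
t 0.10 pos [237.4 467.8 226.1] jaw 63.1 grip 91.5 F [ 0.3 -1.  -0. ]
shift tool xyz [  76.1 -404.6  -44.4] turn 76.9invalid input: not JSON, or not a number
```

```bash

python3 -m creep '[{"y":-405,"z":-45,"turn":77},{"y":-405,"z":-45,"turn":77},{"y":-405,"z":-45,"turn":77},{"y":-405,"z":-45,"turn":77},{"y":-405,"z":-45,"turn":77}]' 0 20; python3 go.py 578 245 150 -13.8
```

```text
t 0.10 pos [237.4 467.8 226.1] jaw 63.1 grip 91.5 F [ 0.3 -1.  -0. ]
shift tool xyz [  76.1 -404.6  -44.4] turn 76.9schema error: expected keys x, y, z, turn
```

All four keys are needed in every row.

```bash

python3 -m creep '[{"x":0,"y":-405,"z":-45,"turn":77},{"x":0,"y":-405,"z":-45,"turn":77},{"x":0,"y":-405,"z":-45,"turn":77},{"x":0,"y":-405,"z":-45,"turn":77},{"x":0,"y":-405,"z":-45,"turn":77}]' 0 20; python3 go.py 578 245 150 -13.8
```

```text
t: 0.72
ee_pos: [500.3, 295.4, 226.4]
tool_rot: [[-0.001, -0.157, 0.988], [0.0, 0.988, 0.157], [-1.0, 0.0, -0.001]]
wrist_force: [0.7, 1.1, 0.2]
grip_width: 47.9
t 0.72 pos [500.3 295.4 226.4] jaw 9.0 grip 47.9 F [0.7 1.1 0.2]
shift tool xyz [ 76.4 -61.9  68.9] turn 22.8
```

```bash

python3 -m creep '[{"x":0,"y":-62,"z":69,"turn":23},{"x":40,"y":-62,"z":69,"turn":23},{"x":76,"y":-62,"z":69,"turn":23},{"x":76,"y":-62,"z":69,"turn":23}]' 0 20; python3 go.py 578 245 46 -13.8
python3 - <<'E'
from bench import manip
import cv2
for n,(ox,oy,w,h,f) in {"top":(150,175,140,90,5.7),"scene":(360,180,140,150,4)}.items():
    d=manip.snapshot(n)["color"][oy:oy+h,ox:ox+w]
    cv2.imwrite(f"pics/{n}1.png",cv2.resize(d,None,fx=f,fy=f,interpolation=cv2.INTER_CUBIC))
E
```

```text
t: 1.23
ee_pos: [575.3, 245.8, 147.2]
tool_rot: [[-0.008, 0.236, 0.972], [-0.002, 0.972, -0.236], [-1.0, -0.004, -0.007]]
wrist_force: [-0.2, -0.4, 0.5]
grip_width: 45.8
t 1.23 pos [575.3 245.8 147.2] jaw -13.7 grip 45.8 F [-0.2 -0.4  0.5]
shift tool xyz [101.2   0.2   3.5] turn 0.1
```

View pics/scene1.png

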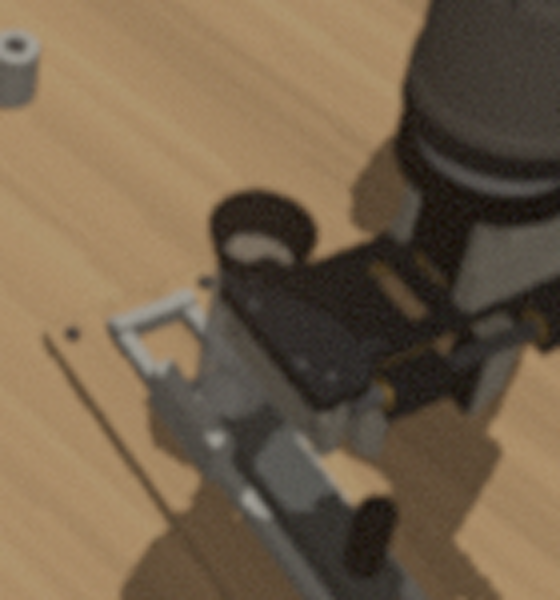

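```bash

python3 -m creep '[{"x":40,"y":0,"z":3,"turn":0},{"x":75,"y":0,"z":3,"turn":0},{"x":98,"y":0,"z":3,"turn":0},{"x":98,"y":0,"z":3,"turn":0},{"x":98,"y":0,"z":3,"turn":0}]' 0 20; python3 go.py 578 245 48 -13.8
python3 - <<'E'
from bench import manip
import cv2
for n,(ox,oy,w,h,f) in {"top":(150,175,140,90,5.7),"scene":(360,220,140,150,4)}.items():
    d=manip.snapshot(n)["color"][oy:oy+h,ox:ox+w]
    cv2.imwrite(f"pics/{n}2.png",cv2.resize(d,None,fx=f,fy=f,interpolation=cv2.INTER_CUBIC))
E
```

```text
t: 1.95
ee_pos: [581.3, 246.9, 55.2]
tool_rot: [[0.004, 0.235, 0.972], [0.001, 0.972, -0.235], [-1.0, 0.002, 0.003]]
wrist_force: [-0.1, -0.7, 0.4]
grip_width: 46.1
t 1.95 pos [581.3 246.9  55.2] jaw -13.6 grip 46.1 F [-0.1 -0.7  0.4]
shift tool xyz [ 7.1 -2.6 -2.8] turn 0.2
```

View pics/scene2.png

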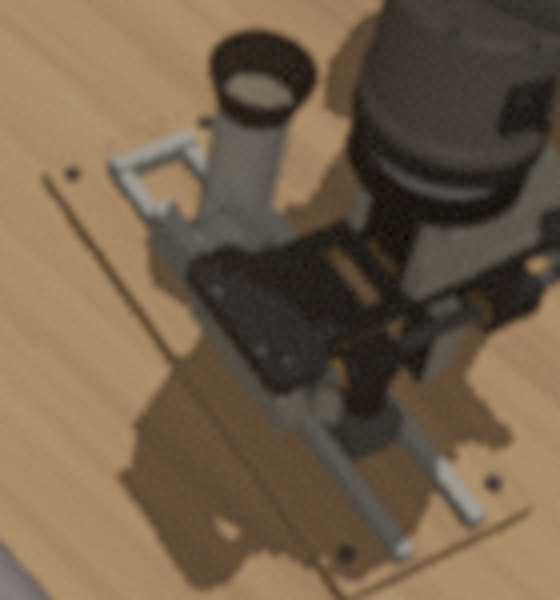

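View pics/top2.png

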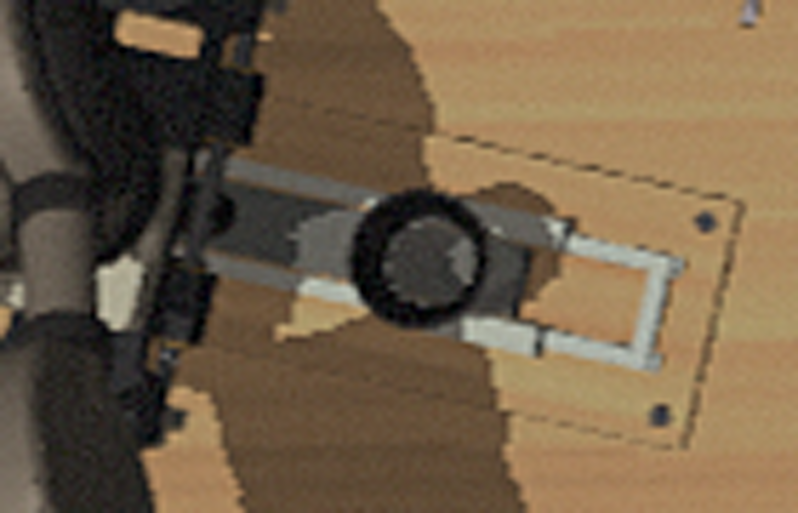

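```bash

python3 -m creep '[{"x":6,"y":0,"z":-2,"turn":0},{"x":6,"y":0,"z":-2,"turn":0},{"x":6,"y":0,"z":-2,"turn":0},{"x":6,"y":0,"z":-2,"turn":0}]' 1 20; python3 go.py 578 245 48 -13.8
```

```text
t: 2.55
ee_pos: [578.5, 246.5, 46.8]
tool_rot: [[0.001, 0.236, 0.972], [0.0, 0.972, -0.236], [-1.0, 0.0, 0.001]]
wrist_force: [1.4, 0.2, -0.4]
grip_width: 19.6
t 2.55 pos [578.5 246.5  46.8] jaw -13.6 grip 19.6 F [ 1.4  0.2 -0.4]
shift tool xyz [-1.2 -1.6 -0.1] turn 0.2
```

```bash

python3 -m creep '[{"x":0,"y":10,"z":0,"turn":0},{"x":0,"y":20,"z":0,"turn":0},{"x":0,"y":28,"z":0,"turn":0},{"x":0,"y":30,"z":0,"turn":0},{"x":0,"y":30,"z":0,"turn":0}]'; python3 go.py 578 245 48 -13.8;python3 -m creep '[{"x":0,"y":2,"z":0,"turn":0},{"x":0,"y":4,"z":0,"turn":0},{"x":0,"y":6,"z":0,"turn":0},{"x":0,"y":6,"z":0,"turn":0}]'; python3 go.py 578 245 48 -13.8
```

```text
t: 3.18
ee_pos: [585.8, 276.4, 46.8]
tool_rot: [[0.001, 0.235, 0.972], [0.001, 0.972, -0.235], [-1.0, 0.001, 0.001]]
wrist_force: [5.4, 0.2, -2.7]
grip_width: 19.7
t 3.17 pos [585.8 276.4  46.8] jaw -13.6 grip 19.7 F [ 5.4  0.2 -2.7]
shift tool xyz [ -1.2 -32.3  -0.2] turn 0.2
t: 3.68
ee_pos: [586.6, 279.6, 46.7]
tool_rot: [[-0.001, 0.236, 0.972], [-0.003, 0.972, -0.236], [-1.0, -0.003, -0.0]]
wrist_force: [3.2, -8.7, -1.2]
grip_width: 19.5
t 3.67 pos [586.6 279.6  46.7] jaw -13.6 grip 19.5 F [ 3.2 -8.7 -1.2]
shift tool xyz [ -1.2 -35.7  -0.2] turn 0.2
```

```bash

python3 -m creep '[{"x":0,"y":2,"z":0,"turn":0},{"x":0,"y":4,"z":0,"turn":0},{"x":0,"y":4,"z":0,"turn":0}]'; python3 go.py 578 245 48 -13.8
python3 - <<'E'
from bench import manip
import cv2
for n,(ox,oy,w,h,f) in {"top":(150,175,140,90,5.7),"scene":(360,220,140,150,4)}.items():
    d=manip.snapshot(n)["color"][oy:oy+h,ox:ox+w]
    cv2.imwrite(f"pics/{n}3.png",cv2.resize(d,None,fx=f,fy=f,interpolation=cv2.INTER_CUBIC))
E
```

```text
t: 4.05
ee_pos: [586.7, 280.1, 46.5]
tool_rot: [[-0.004, 0.236, 0.972], [-0.008, 0.972, -0.236], [-1.0, -0.009, -0.002]]
wrist_force: [-1.4, -20.0, 3.7]
grip_width: 19.4
t 4.05 pos [586.7 280.1  46.5] jaw -13.7 grip 19.4 F [ -1.4 -20.    3.7]
shift tool xyz [ -1.2 -36.2  -0.1] turn 0.1
```

View pics/scene3.png

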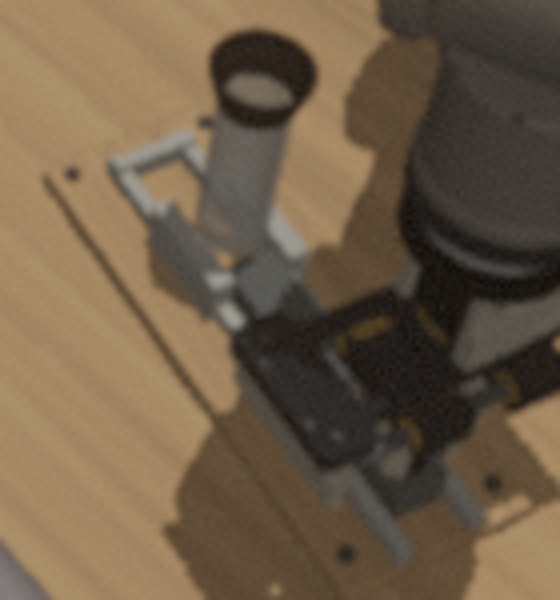

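View pics/top3.png

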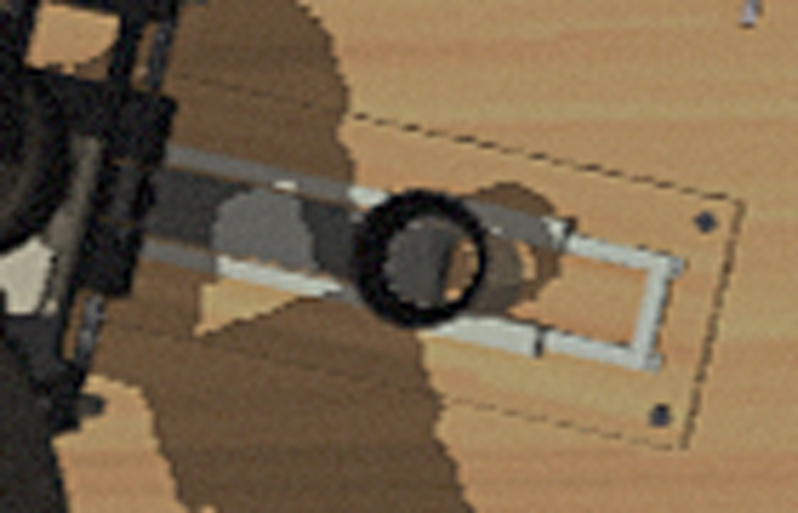

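The slide is at its back stop: the knob held at 20 N without moving, and the channel under the tube is clear in the top crop. Releasing the knob.

```bash

python3 -m creep '[{"x":0,"y":-5,"z":0,"turn":0},{"x":0,"y":-6,"z":0,"turn":0},{"x":-10,"y":-6,"z":0,"turn":0},{"x":-60,"y":-6,"z":0,"turn":0},{"x":-120,"y":-6,"z":0,"turn":0}]' 0 20; python3 -m creep '[{"x":-60,"y":-60,"z":0,"turn":0},{"x":-60,"y":-120,"z":30,"turn":0},{"x":-60,"y":-180,"z":60,"turn":0},{"x":-60,"y":-240,"z":90,"turn":0},{"x":-60,"y":-300,"z":100,"turn":0}]'; python3 go.py 605.5 -135 80 -13.8
```

```text
t: 4.78
ee_pos: [585.2, 280.1, 167.6]
tool_rot: [[-0.002, 0.235, 0.972], [-0.0, 0.972, -0.235], [-1.0, -0.001, -0.002]]
wrist_force: [1.6, 0.2, 0.8]
grip_width: 45.7
t: 5.4
ee_pos: [612.5, -10.0, 227.5]
tool_rot: [[0.002, 0.235, 0.972], [0.0, 0.972, -0.235], [-1.0, 0.001, 0.002]]
wrist_force: [1.0, -1.4, -0.8]
grip_width: 45.8
t 5.40 pos [612.5 -10.  227.5] jaw -13.6 grip 45.8 F [ 1.  -1.4 -0.8]
shift tool xyz [ 147.5 -123.3   22.3] turn 0.2
```

```bash

python3 -m creep '[{"x":0,"y":-60,"z":10,"turn":0},{"x":50,"y":-112,"z":22,"turn":0},{"x":100,"y":-112,"z":22,"turn":0},{"x":140,"y":-112,"z":22,"turn":0},{"x":140,"y":-112,"z":22,"turn":0}]'; python3 go.py 605.5 -135 14 -13.8
python3 - <<'E'
from bench import manip
import cv2
for n,(ox,oy,w,h,f) in {"top":(290,165,140,120,5),"scene":(250,110,140,150,4)}.items():
    d=manip.snapshot(n)["color"][oy:oy+h,ox:ox+w]
    cv2.imwrite(f"pics/{n}4.png",cv2.resize(d,None,fx=f,fy=f,interpolation=cv2.INTER_CUBIC))
E
```

```text
t: 6.02
ee_pos: [605.2, -121.8, 84.2]
tool_rot: [[-0.006, 0.236, 0.972], [0.002, 0.972, -0.236], [-1.0, 0.001, -0.006]]
wrist_force: [0.4, -1.3, 1.3]
grip_width: 46.0
t 6.03 pos [ 605.2 -121.8   84.2] jaw -13.6 grip 46.0 F [ 0.4 -1.3  1.3]
shift tool xyz [ 70.1 -12.9   3.9] turn 0.2
```

View pics/scene4.png

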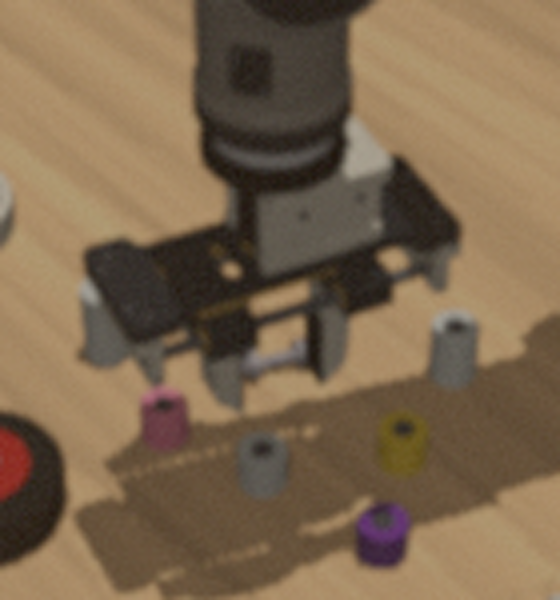

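```bash

python3 -m creep '[{"x":20,"y":-13,"z":3,"turn":0},{"x":40,"y":-13,"z":3,"turn":0},{"x":40,"y":-13,"z":3,"turn":0},{"x":40,"y":-13,"z":3,"turn":0}]'; python3 go.py 605.5 -135 13 -13.8
```

```text
t: 6.62
ee_pos: [607.5, -136.5, 47.5]
tool_rot: [[0.002, 0.236, 0.972], [-0.001, 0.972, -0.236], [-1.0, -0.0, 0.002]]
wrist_force: [-0.2, -0.4, 0.6]
grip_width: 45.7
t 6.62 pos [ 607.5 -136.5   47.5] jaw -13.6 grip 45.7 F [-0.2 -0.4  0.6]
shift tool xyz [34.5  1.  -2.3] turn 0.2
```

```bash

python3 -m creep '[{"x":20,"y":1,"z":-1,"turn":0},{"x":34,"y":1,"z":-1,"turn":0},{"x":34,"y":1,"z":-1,"turn":0},{"x":34,"y":1,"z":-1,"turn":0}]'; python3 go.py 605.5 -135 13 -13.8
python3 -m creep '[{"x":0,"y":0,"z":0,"turn":0},{"x":0,"y":0,"z":0,"turn":0},{"x":0,"y":0,"z":0,"turn":0}]' 1 15;python3 go.py 605.5 -135 13 -13.8
python3 - <<'E'
from bench import manip
import cv2
for n,(ox,oy,w,h,f) in {"scene":(250,110,140,150,4)}.items():
    d=manip.snapshot(n)["color"][oy:oy+h,ox:ox+w]
    cv2.imwrite(f"pics/{n}5.png",cv2.resize(d,None,fx=f,fy=f,interpolation=cv2.INTER_CUBIC))
E
```

```text
t: 7.12
ee_pos: [606.6, -135.0, 13.3]
tool_rot: [[0.001, 0.236, 0.972], [-0.0, 0.972, -0.236], [-1.0, -0.0, 0.001]]
wrist_force: [-0.0, -0.6, 0.0]
grip_width: 46.0
t 7.12 pos [ 606.6 -135.    13.3] jaw -13.6 grip 46.0 F [-0.  -0.6  0. ]
shift tool xyz [ 0.3 -0.3 -1.1] turn 0.2
t: 7.5
ee_pos: [606.4, -134.9, 13.1]
tool_rot: [[0.001, 0.236, 0.972], [-0.0, 0.972, -0.236], [-1.0, -0.0, 0.001]]
wrist_force: [-0.6, -0.4, 1.5]
grip_width: 29.6
t 7.50 pos [ 606.4 -134.9   13.1] jaw -13.6 grip 29.6 F [-0.6 -0.4  1.5]
shift tool xyz [ 0.1 -0.3 -0.9] turn 0.2
```

View pics/scene5.png

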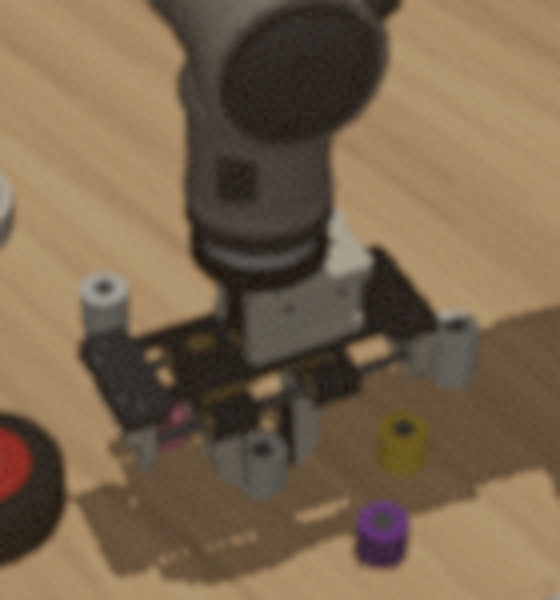

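```bash

python3 -m creep '[{"x":-30,"y":0,"z":0,"turn":0},{"x":-90,"y":0,"z":0,"turn":0},{"x":-150,"y":0,"z":0,"turn":0},{"x":-200,"y":10,"z":-5,"turn":0},{"x":-207,"y":60,"z":-25,"turn":0}]';python3 -m creep '[{"x":0,"y":50,"z":-25,"turn":0},{"x":0,"y":100,"z":-50,"turn":0},{"x":0,"y":145,"z":-75,"turn":0},{"x":0,"y":175,"z":-85,"turn":0},{"x":0,"y":175,"z":-85,"turn":0}]'; python3 go.py 550.8 133.3 210 -13.8
```

```text
t: 8.18
ee_pos: [597.8, -72.6, 223.8]
tool_rot: [[0.008, 0.24, 0.971], [-0.003, 0.971, -0.24], [-1.0, -0.001, 0.009]]
wrist_force: [0.6, -0.4, -0.9]
grip_width: 29.6
t: 8.8
ee_pos: [554.0, 121.6, 219.6]
tool_rot: [[-0.0, 0.232, 0.973], [0.0, 0.973, -0.232], [-1.0, 0.0, -0.0]]
wrist_force: [0.8, -0.8, -0.1]
grip_width: 29.4
t 8.80 pos [554.  121.6 219.6] jaw -13.4 grip 29.4 F [ 0.8 -0.8 -0.1]
shift tool xyz [ 9.6 10.7 -5.8] turn 0.4
```

```bash

python3 -m creep '[{"x":0,"y":10,"z":-6,"turn":0.3},{"x":10,"y":10,"z":-6,"turn":0.3},{"x":20,"y":10,"z":-6,"turn":0.3},{"x":20,"y":10,"z":-6,"turn":0.3},{"x":20,"y":10,"z":-6,"turn":0.3}]'; python3 go.py 550.8 133.3 166 -13.8
python3 - <<'E'
from bench import manip
import cv2
for n,(ox,oy,w,h,f) in {"top":(150,175,140,90,5.7),"scene":(360,180,140,150,4)}.items():
    d=manip.snapshot(n)["color"][oy:oy+h,ox:ox+w]
    cv2.imwrite(f"pics/{n}6.png",cv2.resize(d,None,fx=f,fy=f,interpolation=cv2.INTER_CUBIC))
E
```

```text
t: 9.43
ee_pos: [551.3, 130.2, 199.5]
tool_rot: [[-0.0, 0.241, 0.97], [-0.0, 0.97, -0.241], [-1.0, -0.0, -0.0]]
wrist_force: [0.2, -0.2, -1.5]
grip_width: 29.7
t 9.43 pos [551.3 130.2 199.5] jaw -14.0 grip 29.7 F [ 0.2 -0.2 -1.5]
shift tool xyz [33.5  2.9 -1.2] turn -0.2
```

View pics/scene6.png

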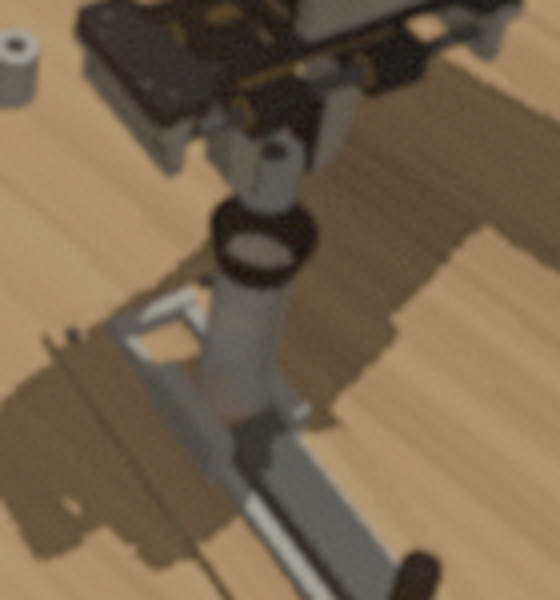

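View pics/top6.png

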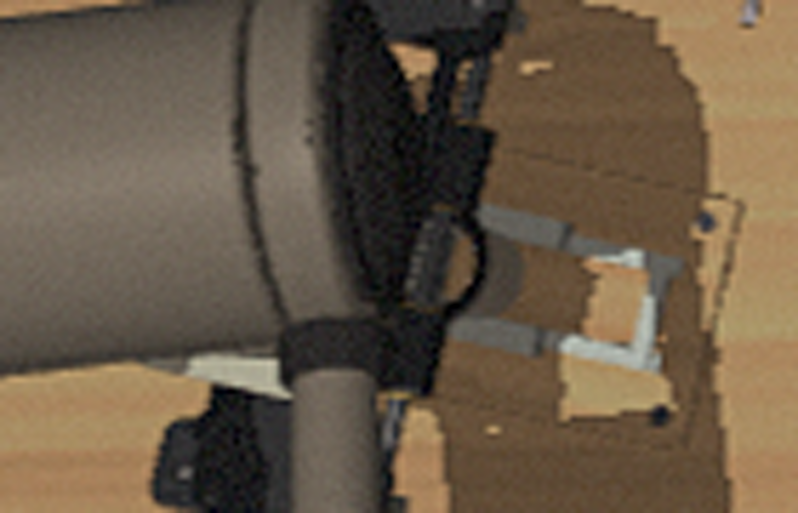

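```bash
python3 - <<'E'
from h import *
import cv2
np.set_printoptions(precision=1,suppress=True)
print("held bore",crop("scene",273,152,4,360,180,212.3))
im0=cv2.imread("pics/scene0.png")[220:260,400:450];im0=cv2.resize(im0,None,fx=12,fy=12,interpolation=cv2.INTER_CUBIC)
im1=cv2.imread("pics/top0.png")[200:240,200:250];im1=cv2.resize(im1,None,fx=12,fy=12,interpolation=cv2.INTER_CUBIC)
for im,cam,ox,oy,o in((im0,"scene",400,220,(552,136)),(im1,"top",200,200,(550,132.6))):
  for r,c in((24,(0,255,0)),(27,(0,0,255))):
    q=np.array([(proj(cam,[o[0]+r*np.cos(t),o[1]+r*np.sin(t),162])+.5-[ox,oy])*12-.5 for t in np.linspace(0,6.3,60)]).round().astype(int)
    cv2.polylines(im,[q],True,c,1)
cv2.imwrite("pics/rim.png",np.vstack([cv2.resize(np.hstack([im0,im1]),(800,320))]))
E
```

```text
held bore [551.9 130.8 212.3]
```

View pics/rim.png

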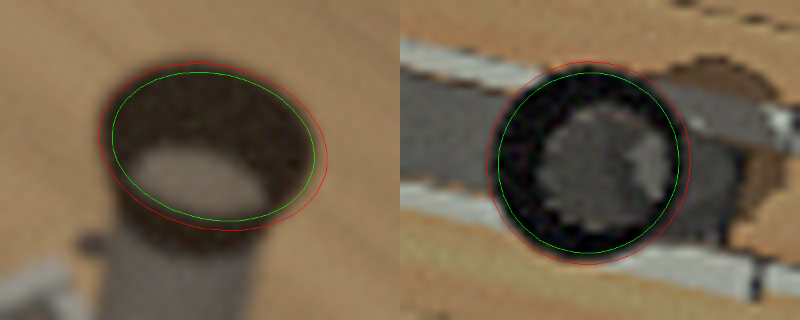

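```bash

python3 -m creep '[{"x":12,"y":4,"z":-1,"turn":0},{"x":24,"y":4,"z":-1,"turn":0},{"x":34,"y":4,"z":-1,"turn":0},{"x":34,"y":4,"z":-1,"turn":0},{"x":34,"y":4,"z":-1,"turn":0}]'; python3 go.py 551.3 133.8 165 -13.8
python3 - <<'E'
from bench import manip
import cv2
for n,(ox,oy,w,h,f) in {"scene":(360,180,140,150,4)}.items():
    d=manip.snapshot(n)["color"][oy:oy+h,ox:ox+w]
    cv2.imwrite(f"pics/{n}7.png",cv2.resize(d,None,fx=f,fy=f,interpolation=cv2.INTER_CUBIC))
E
```

```text
t: 10.15
ee_pos: [551.3, 134.7, 165.8]
tool_rot: [[0.0, 0.241, 0.971], [0.0, 0.971, -0.241], [-1.0, 0.0, 0.0]]
wrist_force: [0.2, -0.9, -1.1]
grip_width: 29.5
t 10.15 pos [551.3 134.7 165.8] jaw -13.9 grip 29.5 F [ 0.2 -0.9 -1.1]
shift tool xyz [ 0.8 -0.9  0.2] turn -0.1
```

View pics/scene7.png

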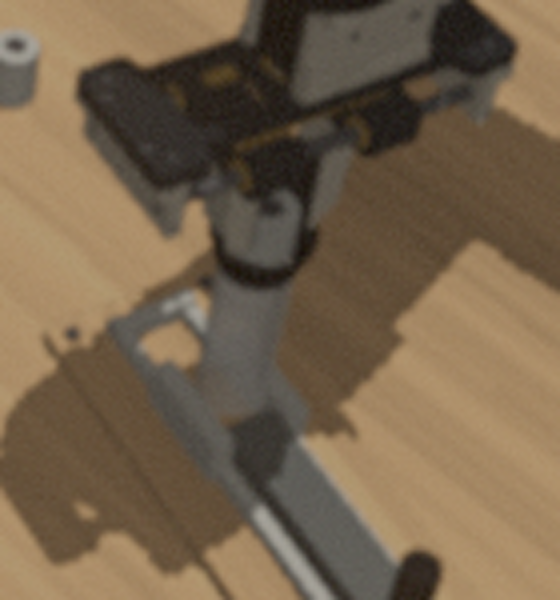

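```bash

python3 -m creep '[{"x":0,"y":0,"z":0,"turn":0},{"x":0,"y":0,"z":0,"turn":0},{"x":-20,"y":0,"z":0,"turn":0},{"x":-60,"y":0,"z":0,"turn":0}]' 0 15; python3 -m creep '[{"x":0,"y":-60,"z":0,"turn":0},{"x":0,"y":-120,"z":-10,"turn":0},{"x":0,"y":-180,"z":-20,"turn":0},{"x":0,"y":-240,"z":-30,"turn":0},{"x":0,"y":-272,"z":-36,"turn":0}]'; python3 go.py 456.8 -131.3 90 -13.8
python3 - <<'E'
from bench import manip
import cv2
for n,(ox,oy,w,h,f) in {"top":(150,175,140,90,5.7),"scene":(360,220,140,150,4)}.items():
    d=manip.snapshot(n)["color"][oy:oy+h,ox:ox+w]
    cv2.imwrite(f"pics/{n}8.png",cv2.resize(d,None,fx=f,fy=f,interpolation=cv2.INTER_CUBIC))
E
```

```text
t: 10.7
ee_pos: [550.2, 134.6, 225.0]
tool_rot: [[-0.004, 0.241, 0.971], [-0.0, 0.971, -0.241], [-1.0, -0.001, -0.003]]
wrist_force: [1.2, -0.6, 0.2]
grip_width: 45.8
t: 11.32
ee_pos: [449.5, -122.9, 226.0]
tool_rot: [[0.001, 0.243, 0.97], [-0.001, 0.97, -0.243], [-1.0, -0.0, 0.001]]
wrist_force: [0.6, -0.3, -0.1]
grip_width: 46.0
t 11.32 pos [ 449.5 -122.9  226. ] jaw -14.1 grip 46.0 F [ 0.6 -0.3 -0.1]
shift tool xyz [136.   -6.3   9. ] turn -0.3
```

View pics/scene8.png

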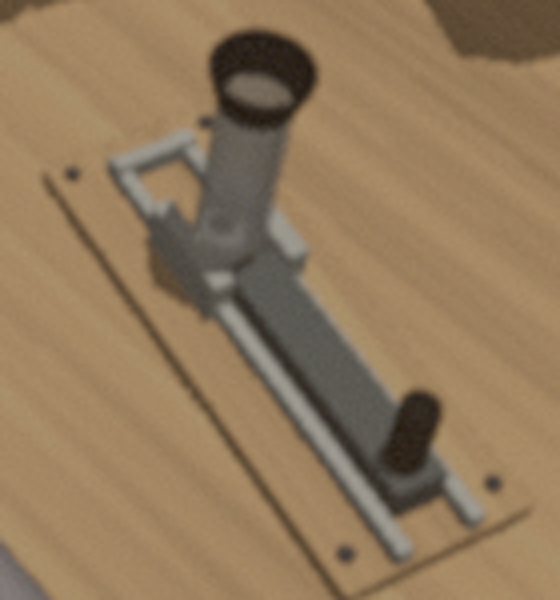

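View pics/top8.png

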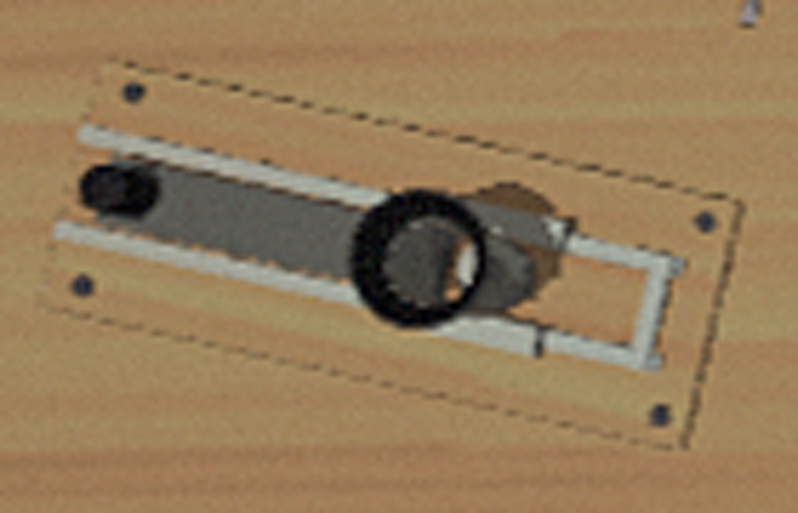

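The short spacer stands upright at the foot of the tube: its bore mark shows at crop pixel (225,222) in the scene view. The slide is fully back. Medium next.

```bash

python3 -m creep '[{"x":40,"y":-7,"z":8,"turn":0},{"x":90,"y":-7,"z":8,"turn":0},{"x":140,"y":-7,"z":8,"turn":0},{"x":155,"y":-7,"z":8,"turn":0},{"x":155,"y":-7,"z":8,"turn":0}]'; python3 go.py 456.8 -131.3 24 -13.8
```

```text
t: 12.05
ee_pos: [456.5, -128.3, 69.6]
tool_rot: [[-0.002, 0.24, 0.971], [0.001, 0.971, -0.24], [-1.0, 0.001, -0.002]]
wrist_force: [0.5, -0.7, -0.2]
grip_width: 45.8
t 12.05 pos [ 456.5 -128.3   69.6] jaw -13.9 grip 45.8 F [ 0.5 -0.7 -0.2]
shift tool xyz [45.6 -2.9  1.1] turn -0.1
```

```bash

python3 -m creep '[{"x":15,"y":-3,"z":1,"turn":0},{"x":35,"y":-3,"z":1,"turn":0},{"x":46,"y":-3,"z":1,"turn":0},{"x":46,"y":-3,"z":1,"turn":0}]'; python3 go.py 456.8 -131.3 24 -13.8; python3 -m creep '[{"x":0,"y":0,"z":0,"turn":0},{"x":0,"y":0,"z":0,"turn":0},{"x":0,"y":0,"z":0,"turn":0}]' 1 15;python3 go.py 456.8 -131.3 24 -13.8
```

```text
t: 12.55
ee_pos: [456.9, -132.4, 24.2]
tool_rot: [[-0.001, 0.241, 0.971], [0.0, 0.971, -0.241], [-1.0, 0.0, -0.001]]
wrist_force: [-0.3, 0.5, -0.1]
grip_width: 46.0
t 12.55 pos [ 456.9 -132.4   24.2] jaw -13.9 grip 46.0 F [-0.3  0.5 -0.1]
shift tool xyz [ 0.2  1.  -0.3] turn -0.1
t: 12.92
ee_pos: [457.4, -132.6, 25.2]
tool_rot: [[0.001, 0.241, 0.971], [-0.0, 0.971, -0.241], [-1.0, -0.0, 0.001]]
wrist_force: [0.6, 0.1, 3.8]
grip_width: 29.6
t 12.93 pos [ 457.4 -132.6   25.2] jaw -13.9 grip 29.6 F [0.6 0.1 3.8]
shift tool xyz [ 1.2  1.1 -0.9] turn -0.1
```

```bash

python3 -m creep '[{"x":-30,"y":0,"z":0,"turn":0},{"x":-90,"y":0,"z":0,"turn":0},{"x":-150,"y":0,"z":0,"turn":0},{"x":-195,"y":15,"z":0,"turn":0},{"x":-202,"y":60,"z":5,"turn":0}]';python3 -m creep '[{"x":0,"y":60,"z":6,"turn":0},{"x":0,"y":120,"z":12,"turn":0},{"x":0,"y":180,"z":18,"turn":0},{"x":0,"y":210,"z":20,"turn":0},{"x":0,"y":217,"z":20,"turn":0}]'; python3 go.py 551.3 134.3 200 -13.8
```

```text
t: 13.55
ee_pos: [477.7, -76.5, 230.4]
tool_rot: [[0.007, 0.244, 0.97], [-0.003, 0.97, -0.244], [-1.0, -0.001, 0.007]]
wrist_force: [0.7, -0.2, -1.1]
grip_width: 29.8
t: 14.18
ee_pos: [547.9, 132.1, 226.3]
tool_rot: [[-0.001, 0.238, 0.971], [0.0, 0.971, -0.238], [-1.0, -0.0, -0.001]]
wrist_force: [0.4, -0.1, -0.5]
grip_width: 29.4
t 14.18 pos [547.9 132.1 226.3] jaw -13.8 grip 29.4 F [ 0.4 -0.1 -0.5]
shift tool xyz [26.3  2.9  2.8] turn 0.0
```

```bash

python3 -m creep '[{"x":10,"y":1,"z":3,"turn":0},{"x":25,"y":1,"z":3,"turn":0},{"x":35,"y":1,"z":3,"turn":0},{"x":35,"y":1,"z":3,"turn":0},{"x":35,"y":1,"z":3,"turn":0}]'; python3 go.py 551.3 134.3 170 -13.8
python3 - <<'E'
from bench import manip
import cv2
for n,(ox,oy,w,h,f) in {"scene":(360,180,140,150,4)}.items():
    d=manip.snapshot(n)["color"][oy:oy+h,ox:ox+w]
    cv2.imwrite(f"pics/{n}9.png",cv2.resize(d,None,fx=f,fy=f,interpolation=cv2.INTER_CUBIC))
E
```

```text
t: 14.8
ee_pos: [551.3, 130.3, 191.9]
tool_rot: [[0.001, 0.241, 0.97], [0.0, 0.97, -0.241], [-1.0, 0.0, 0.0]]
wrist_force: [0.2, 0.8, -0.3]
grip_width: 29.4
t 14.80 pos [551.3 130.3 191.9] jaw -14.0 grip 29.4 F [ 0.2  0.8 -0.3]
shift tool xyz [21.9  3.9 -1. ] turn -0.2
```

View pics/scene9.png

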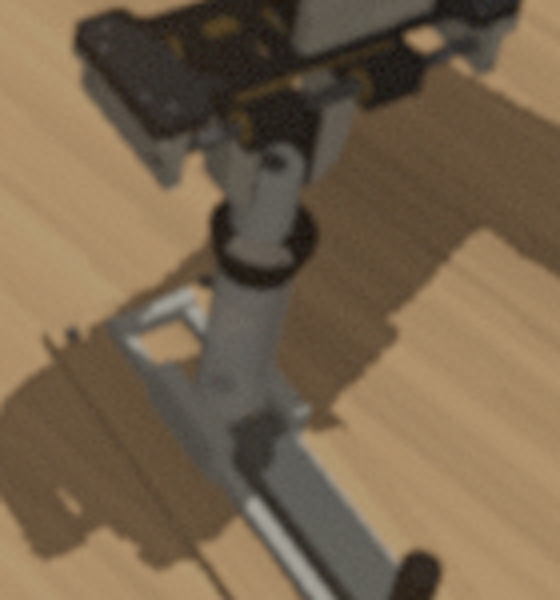

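```bash

python3 -m creep '[{"x":5,"y":4,"z":-1,"turn":0},{"x":15,"y":4,"z":-1,"turn":0},{"x":22,"y":4,"z":-1,"turn":0},{"x":22,"y":4,"z":-1,"turn":0},{"x":22,"y":4,"z":-1,"turn":0}]'; python3 go.py 551.3 134.3 170 -13.8
```

```text
t: 15.48
ee_pos: [551.2, 134.7, 169.7]
tool_rot: [[0.0, 0.241, 0.971], [0.0, 0.971, -0.241], [-1.0, 0.0, 0.0]]
wrist_force: [-0.4, 0.8, -1.2]
grip_width: 29.3
t 15.47 pos [551.2 134.7 169.7] jaw -13.9 grip 29.3 F [-0.4  0.8 -1.2]
shift tool xyz [-0.3 -0.4  0.2] turn -0.1
```

```bash

python3 -m creep '[{"x":0,"y":0,"z":0,"turn":0},{"x":0,"y":0,"z":0,"turn":0},{"x":-20,"y":0,"z":0,"turn":0},{"x":-60,"y":0,"z":0,"turn":0}]' 0 15; python3 -m creep '[{"x":0,"y":-55,"z":22,"turn":0},{"x":0,"y":-110,"z":45,"turn":0},{"x":0,"y":-165,"z":67,"turn":0},{"x":0,"y":-220,"z":90,"turn":0},{"x":0,"y":-275,"z":112,"turn":0}]'; python3 -m creep '[{"x":0,"y":-55,"z":20,"turn":0},{"x":0,"y":-90,"z":35,"turn":0},{"x":20,"y":-110,"z":45,"turn":0},{"x":50,"y":-110,"z":45,"turn":0},{"x":80,"y":-110,"z":45,"turn":0}]'; python3 go.py 610.2 -282 90 -13.8
python3 - <<'E'
from bench import manip
import cv2
for n,(ox,oy,w,h,f) in {"top":(150,175,140,90,5.7),"scene":(360,220,140,150,4)}.items():
    d=manip.snapshot(n)["color"][oy:oy+h,ox:ox+w]
    cv2.imwrite(f"pics/{n}10.png",cv2.resize(d,None,fx=f,fy=f,interpolation=cv2.INTER_CUBIC))
E
```

```text
t: 15.98
ee_pos: [550.2, 134.6, 229.0]
tool_rot: [[-0.004, 0.241, 0.971], [-0.0, 0.971, -0.241], [-1.0, -0.001, -0.003]]
wrist_force: [0.5, 0.1, 0.2]
grip_width: 45.6
t: 16.6
ee_pos: [593.8, -161.1, 229.9]
tool_rot: [[0.001, 0.241, 0.971], [-0.0, 0.971, -0.241], [-1.0, 0.0, 0.001]]
wrist_force: [1.2, 0.3, 1.0]
grip_width: 46.0
t: 17.23
ee_pos: [610.8, -277.3, 148.8]
tool_rot: [[0.0, 0.242, 0.97], [-0.0, 0.97, -0.242], [-1.0, 0.0, 0.0]]
wrist_force: [-0.4, 0.8, 0.1]
grip_width: 45.5
t 17.23 pos [ 610.8 -277.3  148.8] jaw -14.0 grip 45.5 F [-0.4  0.8  0.1]
shift tool xyz [58.8 -4.7  0.6] turn -0.2
```

View pics/scene10.png

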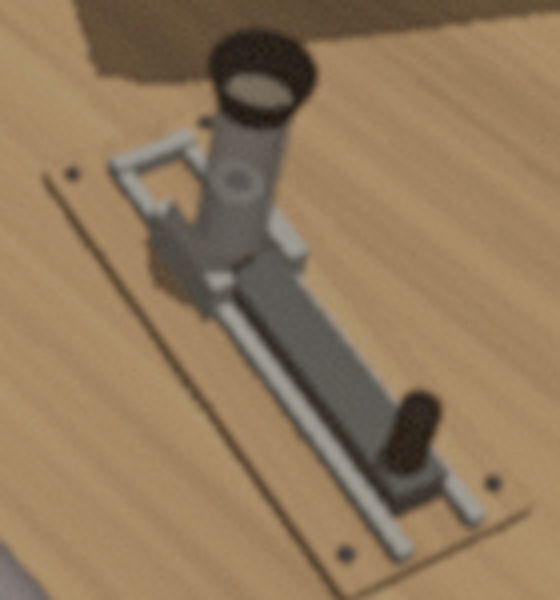

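View pics/top10.png

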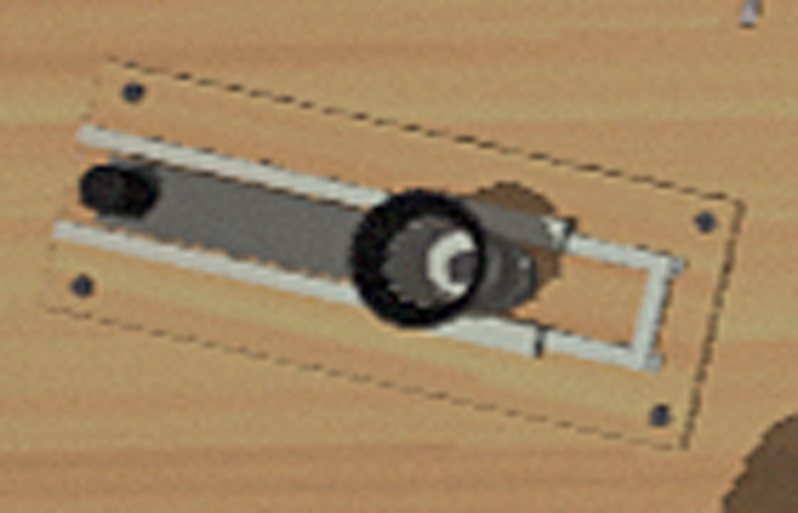

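Medium now stands on the short one; its top shows at crop pixel (240,180). Long next.

```bash

python3 -m creep '[{"x":20,"y":-4,"z":0,"turn":0},{"x":45,"y":-4,"z":0,"turn":0},{"x":65,"y":-4,"z":0,"turn":0},{"x":65,"y":-4,"z":0,"turn":0}]'; python3 go.py 610.3 -282 36 -13.8
```

```text
t: 17.82
ee_pos: [609.6, -280.4, 84.4]
tool_rot: [[-0.001, 0.241, 0.971], [0.001, 0.971, -0.241], [-1.0, 0.001, -0.001]]
wrist_force: [-0.6, -0.1, -0.3]
grip_width: 46.1
t 17.82 pos [ 609.6 -280.4   84.4] jaw -13.9 grip 46.1 F [-0.6 -0.1 -0.3]
shift tool xyz [48.4 -1.4  1.1] turn -0.1
```

```bash
python3 - <<'E'
from bench import manip
import cv2
for n,(ox,oy,w,h,f) in {"scene":(230,110,140,150,4)}.items():
    d=manip.snapshot(n)["color"][oy:oy+h,ox:ox+w]
    cv2.imwrite(f"pics/{n}11.png",cv2.resize(d,None,fx=f,fy=f,interpolation=cv2.INTER_CUBIC))
E
```

```text
(no output)
```

View pics/scene11.png

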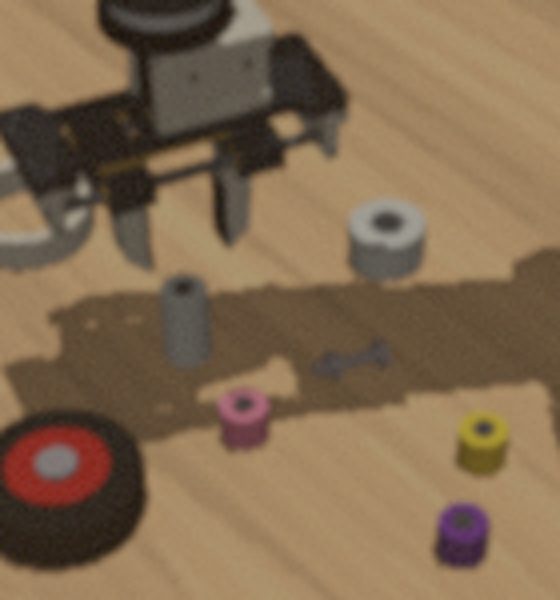

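```bash

python3 -m creep '[{"x":15,"y":-1,"z":1,"turn":0},{"x":35,"y":-1,"z":1,"turn":0},{"x":48,"y":-1,"z":1,"turn":0},{"x":48,"y":-1,"z":1,"turn":0}]'; python3 go.py 610.3 -282 36 -13.8; python3 -m creep '[{"x":0,"y":0,"z":0,"turn":0},{"x":0,"y":0,"z":0,"turn":0},{"x":0,"y":0,"z":0,"turn":0}]' 1 18;python3 go.py 610.3 -282 36 -13.8
```

```text
t: 18.38
ee_pos: [610.1, -281.5, 35.5]
tool_rot: [[-0.002, 0.241, 0.971], [0.001, 0.971, -0.241], [-1.0, 0.001, -0.002]]
wrist_force: [-0.5, -0.1, -0.0]
grip_width: 46.2
t 18.38 pos [ 610.1 -281.5   35.5] jaw -13.9 grip 46.2 F [-0.5 -0.1 -0. ]
shift tool xyz [-0.5 -0.4  0.3] turn -0.1
t: 18.75
ee_pos: [611.0, -282.1, 37.5]
tool_rot: [[0.001, 0.241, 0.971], [-0.001, 0.971, -0.241], [-1.0, -0.0, 0.002]]
wrist_force: [-0.3, 0.5, 2.4]
grip_width: 29.2
t 18.75 pos [ 611.  -282.1   37.5] jaw -13.9 grip 29.2 F [-0.3  0.5  2.4]
shift tool xyz [ 1.5 -0.1 -0.7] turn -0.1
```

```bash

python3 -m creep '[{"x":-30,"y":0,"z":0,"turn":0},{"x":-90,"y":0,"z":0,"turn":0},{"x":-150,"y":0,"z":0,"turn":0},{"x":-195,"y":15,"z":-5,"turn":0},{"x":-203,"y":60,"z":-24,"turn":0}]';python3 -m creep '[{"x":0,"y":55,"z":-22,"turn":0},{"x":0,"y":110,"z":-45,"turn":0},{"x":0,"y":165,"z":-67,"turn":0},{"x":0,"y":220,"z":-90,"turn":0},{"x":0,"y":260,"z":-106,"turn":0}]'; python3 go.py 551.3 134.3 240 -13.8
```

```text
t: 19.38
ee_pos: [602.9, -219.7, 243.6]
tool_rot: [[0.007, 0.244, 0.97], [-0.004, 0.97, -0.244], [-1.0, -0.002, 0.008]]
wrist_force: [-0.3, 0.7, -2.1]
grip_width: 29.3
t: 20.0
ee_pos: [560.6, 62.5, 240.0]
tool_rot: [[0.0, 0.239, 0.971], [0.0, 0.971, -0.239], [-1.0, 0.0, 0.0]]
wrist_force: [0.7, 0.7, -0.6]
grip_width: 29.2
t 20.00 pos [560.6  62.5 240. ] jaw -13.9 grip 29.2 F [ 0.7  0.7 -0.6]
shift tool xyz [ -0.   67.5 -26.2] turn -0.1
```

```bash

python3 -m creep '[{"x":0,"y":40,"z":-17,"turn":0},{"x":0,"y":62,"z":-26,"turn":0},{"x":15,"y":62,"z":-26,"turn":0},{"x":30,"y":62,"z":-26,"turn":0},{"x":35,"y":62,"z":-26,"turn":0}]'; python3 go.py 551.3 134.3 180 -13.8
python3 - <<'E'
from bench import manip
import cv2
for n,(ox,oy,w,h,f) in {"scene":(360,180,140,150,4)}.items():
    d=manip.snapshot(n)["color"][oy:oy+h,ox:ox+w]
    cv2.imwrite(f"pics/{n}12.png",cv2.resize(d,None,fx=f,fy=f,interpolation=cv2.INTER_CUBIC))
E
```

```text
t: 20.62
ee_pos: [550.5, 125.4, 202.8]
tool_rot: [[-0.003, 0.242, 0.97], [-0.0, 0.97, -0.242], [-1.0, -0.001, -0.003]]
wrist_force: [0.1, -0.0, -1.0]
grip_width: 29.4
t 20.62 pos [550.5 125.4 202.8] jaw -14.0 grip 29.4 F [ 0.1 -0.  -1. ]
shift tool xyz [22.8  8.9 -1.3] turn -0.2
```

View pics/scene12.png

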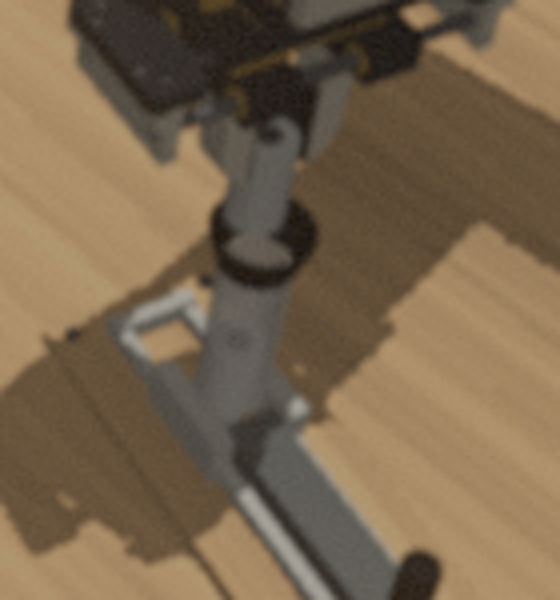

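```bash

python3 -m creep '[{"x":0,"y":9,"z":0,"turn":0},{"x":5,"y":9,"z":0,"turn":0},{"x":15,"y":9,"z":0,"turn":0},{"x":20,"y":9,"z":0,"turn":0},{"x":20,"y":9,"z":0,"turn":0}]'; python3 go.py 551.3 134.3 182 -13.8
```

```text
t: 21.3
ee_pos: [553.0, 135.1, 184.0]
tool_rot: [[-0.001, 0.241, 0.971], [-0.0, 0.971, -0.241], [-1.0, -0.0, -0.001]]
wrist_force: [0.5, -0.8, -1.4]
grip_width: 29.2
t 21.30 pos [553.  135.1 184. ] jaw -13.9 grip 29.2 F [ 0.5 -0.8 -1.4]
shift tool xyz [ 2.  -1.2 -1.4] turn -0.1
```

```bash

python3 -m creep '[{"x":1,"y":-1,"z":-2,"turn":0},{"x":1,"y":-1,"z":-2,"turn":0},{"x":1,"y":-1,"z":-2,"turn":0}]';python3 go.py 551.3 134.3 182 -13.8;  python3 -m creep '[{"x":0,"y":0,"z":0,"turn":0},{"x":0,"y":0,"z":0,"turn":0},{"x":-20,"y":0,"z":0,"turn":0},{"x":-50,"y":0,"z":0,"turn":0}]' 0 20; python3 -m creep '[{"x":0,"y":50,"z":0,"turn":0},{"x":0,"y":100,"z":0,"turn":0},{"x":0,"y":145,"z":0,"turn":0},{"x":20,"y":150,"z":0,"turn":0},{"x":50,"y":150,"z":0,"turn":0}]'; python3 go.py 587 280 90 -13.8
python3 - <<'E'
from bench import manip
import cv2
for n,(ox,oy,w,h,f) in {"top":(150,175,140,90,5.7),"scene":(360,220,140,150,4)}.items():
    d=manip.snapshot(n)["color"][oy:oy+h,ox:ox+w]
    cv2.imwrite(f"pics/{n}13.png",cv2.resize(d,None,fx=f,fy=f,interpolation=cv2.INTER_CUBIC))
E
```

```text
t: 21.68
ee_pos: [551.2, 134.7, 183.9]
tool_rot: [[0.001, 0.241, 0.971], [0.0, 0.971, -0.241], [-1.0, 0.0, 0.001]]
wrist_force: [-0.4, 0.5, -1.2]
grip_width: 29.0
t 21.68 pos [551.2 134.7 183.9] jaw -13.9 grip 29.0 F [-0.4  0.5 -1.2]
shift tool xyz [ 1.9 -0.4  0.2] turn -0.1
t: 22.18
ee_pos: [550.6, 134.7, 233.4]
tool_rot: [[-0.002, 0.241, 0.971], [-0.0, 0.971, -0.241], [-1.0, -0.001, -0.002]]
wrist_force: [0.2, -0.5, -0.2]
grip_width: 46.1
t: 22.8
ee_pos: [587.7, 281.6, 183.7]
tool_rot: [[0.002, 0.239, 0.971], [0.001, 0.971, -0.239], [-1.0, 0.001, 0.002]]
wrist_force: [-0.1, -0.4, -1.0]
grip_width: 46.2
t 22.80 pos [587.7 281.6 183.7] jaw -13.8 grip 46.2 F [-0.1 -0.4 -1. ]
shift tool xyz [93.7 -1.9 -0.5] turn -0.0
```

View pics/scene13.png

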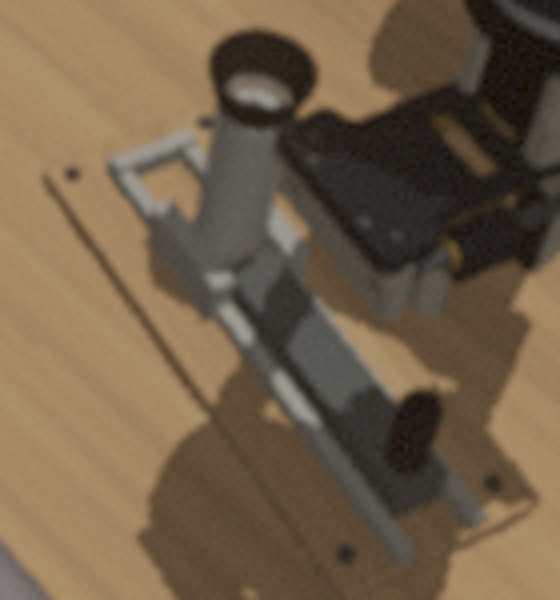

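View pics/top13.png

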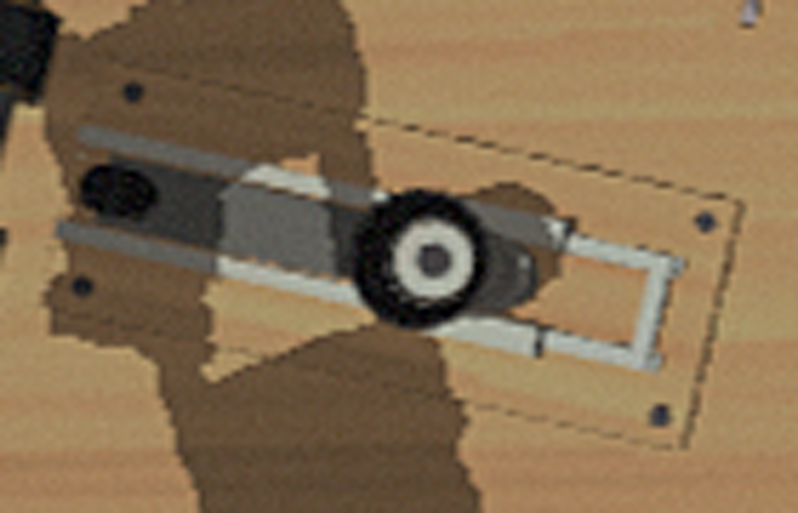

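All three are in the tube, with the long one's top showing in the funnel. Now I'll grip the knob and push.

```bash

python3 -m creep '[{"x":40,"y":-1,"z":-1,"turn":0},{"x":80,"y":-1,"z":-1,"turn":0},{"x":120,"y":-1,"z":-1,"turn":0},{"x":136,"y":-1,"z":-1,"turn":0},{"x":136,"y":-1,"z":-1,"turn":0}]'; python3 go.py 586.7 280 47 -13.8; python3 -m creep '[{"x":0,"y":0,"z":0,"turn":0},{"x":0,"y":0,"z":0,"turn":0},{"x":0,"y":0,"z":0,"turn":0},{"x":0,"y":0,"z":0,"turn":0}]' 1 30; python3 go.py 586.7 280 47 -13.8
```

```text
t: 23.52
ee_pos: [586.2, 279.5, 47.8]
tool_rot: [[-0.0, 0.241, 0.971], [-0.0, 0.971, -0.241], [-1.0, -0.0, -0.0]]
wrist_force: [-0.2, -0.0, 0.3]
grip_width: 45.9
t 23.52 pos [586.2 279.5  47.8] jaw -13.9 grip 45.9 F [-0.2 -0.   0.3]
shift tool xyz [0.8 0.6 0.4] turn -0.1
t: 24.02
ee_pos: [586.7, 279.7, 48.7]
tool_rot: [[0.002, 0.241, 0.971], [0.001, 0.971, -0.241], [-1.0, 0.001, 0.002]]
wrist_force: [1.2, -0.7, 3.6]
grip_width: 19.6
t 24.02 pos [586.7 279.7  48.7] jaw -13.9 grip 19.6 F [ 1.2 -0.7  3.6]
shift tool xyz [ 1.7  0.2 -0.1] turn -0.1
```

```bash

for i in 1; do python3 -m creep '[{"x":0,"y":-4,"z":0,"turn":0},{"x":0,"y":-8,"z":0,"turn":0},{"x":0,"y":-12,"z":0,"turn":0},{"x":0,"y":-16,"z":0,"turn":0},{"x":0,"y":-20,"z":0,"turn":0}]'; python3 go.py 574.9 231 47;done;  python3 -m creep '[{"x":0,"y":-4,"z":0,"turn":0},{"x":0,"y":-8,"z":0,"turn":0},{"x":0,"y":-12,"z":0,"turn":0},{"x":0,"y":-15,"z":0,"turn":0},{"x":0,"y":-17,"z":0,"turn":0}]'; python3 go.py 574.9 231 47
python3 - <<'E'
from bench import manip
import cv2
for n,(ox,oy,w,h,f) in {"top":(150,175,140,90,5.7),"scene":(360,220,140,150,4)}.items():
    d=manip.snapshot(n)["color"][oy:oy+h,ox:ox+w]
    cv2.imwrite(f"pics/{n}14.png",cv2.resize(d,None,fx=f,fy=f,interpolation=cv2.INTER_CUBIC))
E
```

```text
t: 24.65
ee_pos: [582.1, 260.8, 48.6]
tool_rot: [[0.003, 0.241, 0.971], [0.002, 0.971, -0.241], [-1.0, 0.002, 0.002]]
wrist_force: [1.1, 3.2, 5.2]
grip_width: 19.5
t 24.65 pos [582.1 260.8  48.6] jaw -13.9 grip 19.5 F [1.1 3.2 5.2]
shift tool xyz [  1.6 -30.6   0.2] turn None
t: 25.28
ee_pos: [577.9, 243.9, 48.6]
tool_rot: [[0.002, 0.241, 0.971], [0.001, 0.971, -0.241], [-1.0, 0.002, 0.002]]
wrist_force: [1.4, 2.0, 5.7]
grip_width: 19.2
t 25.27 pos [577.9 243.9  48.6] jaw -13.9 grip 19.2 F [1.4 2.  5.7]
shift tool xyz [  1.6 -13.3   0.2] turn None
```

View pics/scene14.png

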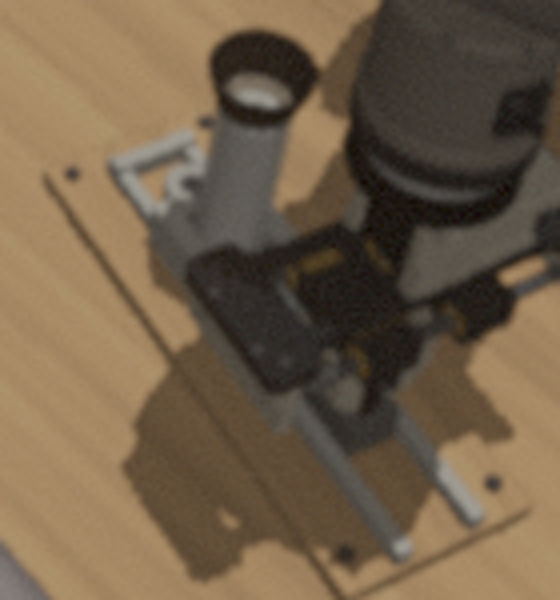

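View pics/top14.png

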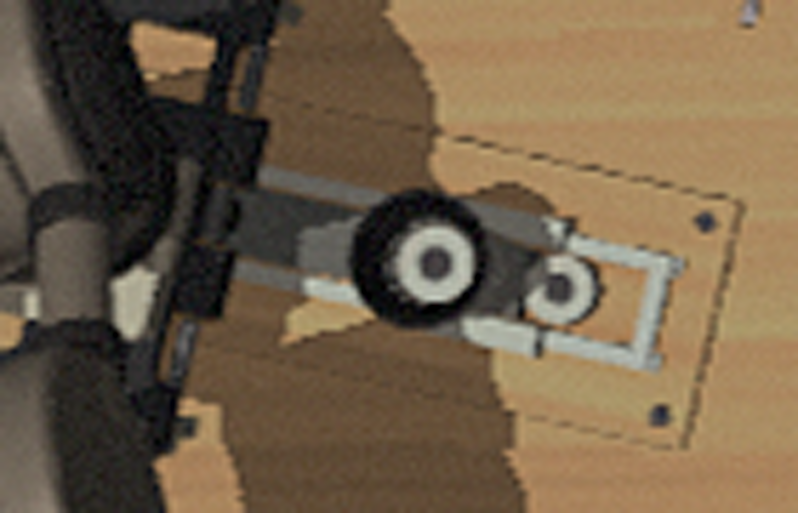

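The short one is emerging into the tray. I'll push the last ~13 mm slowly.

```bash

python3 -m creep '[{"x":0,"y":-3,"z":0,"turn":0},{"x":0,"y":-6,"z":0,"turn":0},{"x":0,"y":-8,"z":0,"turn":0},{"x":0,"y":-10,"z":0,"turn":0},{"x":0,"y":-11,"z":0,"turn":0}]'; python3 go.py 574.9 231 47;  python3 -m creep '[{"x":0,"y":-2,"z":0,"turn":0},{"x":0,"y":-3,"z":0,"turn":0},{"x":0,"y":-5,"z":0,"turn":0},{"x":0,"y":-6,"z":0,"turn":0},{"x":0,"y":-6,"z":0,"turn":0}]'; python3 go.py 574.9 231 47
```

```text
t: 26.0
ee_pos: [575.2, 233.3, 48.6]
tool_rot: [[0.002, 0.241, 0.971], [0.001, 0.971, -0.241], [-1.0, 0.002, 0.002]]
wrist_force: [1.3, 1.8, 5.0]
grip_width: 19.6
t 26.00 pos [575.2 233.3  48.6] jaw -13.9 grip 19.6 F [1.3 1.8 5. ]
shift tool xyz [ 1.6 -2.3  0.2] turn None
t: 26.62
ee_pos: [574.7, 231.0, 48.8]
tool_rot: [[0.006, 0.241, 0.971], [0.007, 0.971, -0.241], [-1.0, 0.008, 0.004]]
wrist_force: [4.6, 14.6, 1.2]
grip_width: 19.4
t 26.62 pos [574.7 231.   48.8] jaw -13.9 grip 19.4 F [ 4.6 14.6  1.2]
shift tool xyz [1.8 0.  0.2] turn None
```

```bash

python3 -m creep '[{"x":0,"y":-2,"z":0,"turn":0},{"x":0,"y":-3,"z":0,"turn":0},{"x":0,"y":-3,"z":0,"turn":0}]'; python3 go.py 574.9 231 47;  python3 -m creep '[{"x":0,"y":5,"z":0,"turn":0},{"x":0,"y":6,"z":0,"turn":0}]'; python3 go.py 574.9 231 47;
```

```text
t: 27.0
ee_pos: [574.7, 230.7, 48.9]
tool_rot: [[0.008, 0.241, 0.971], [0.01, 0.971, -0.241], [-1.0, 0.012, 0.005]]
wrist_force: [7.6, 26.6, -1.4]
grip_width: 19.7
t 27.00 pos [574.7 230.7  48.9] jaw -13.9 grip 19.7 F [ 7.6 26.6 -1.4]
shift tool xyz [1.9 0.3 0.1] turn None
t: 27.25
ee_pos: [574.7, 231.0, 48.6]
tool_rot: [[0.003, 0.24, 0.971], [0.001, 0.971, -0.24], [-1.0, 0.002, 0.003]]
wrist_force: [2.0, 1.6, 7.4]
grip_width: 19.6
t 27.25 pos [574.7 231.   48.6] jaw -13.9 grip 19.6 F [2.  1.6 7.4]
shift tool xyz [1.6 0.  0.2] turn None
```

Home stop reached at 26 N with no further travel. Releasing and backing away.

```bash

python3 -m creep '[{"x":0,"y":0,"z":0,"turn":0},{"x":0,"y":0,"z":0,"turn":0},{"x":0,"y":0,"z":0,"turn":0},{"x":-30,"y":0,"z":0,"turn":0},{"x":-80,"y":0,"z":0,"turn":0}]' 0 20; python3 -m creep '[{"x":-60,"y":0,"z":0,"turn":0},{"x":-110,"y":20,"z":-20,"turn":0},{"x":-110,"y":70,"z":-45,"turn":0},{"x":-110,"y":120,"z":-70,"turn":0},{"x":-110,"y":160,"z":-90,"turn":0}]'
python3 - <<'E'
from bench import manip
import cv2
for n,(ox,oy,w,h,f) in {"top":(150,175,140,90,5.7),"scene":(360,220,140,150,4)}.items():
    D=manip.snapshot(n)["color"]; cv2.imwrite(f"pics/{n}_full15.png",D)
    cv2.imwrite(f"pics/{n}15.png",cv2.resize(D[oy:oy+h,ox:ox+w],None,fx=f,fy=f,interpolation=cv2.INTER_CUBIC))
E
```

```text
t: 27.88
ee_pos: [572.3, 229.5, 126.3]
tool_rot: [[-0.005, 0.241, 0.97], [-0.001, 0.971, -0.241], [-1.0, -0.003, -0.005]]
wrist_force: [1.5, 1.0, -0.4]
grip_width: 45.8
t: 28.5
ee_pos: [524.0, 408.7, 237.5]
tool_rot: [[-0.0, 0.24, 0.971], [-0.0, 0.971, -0.24], [-1.0, -0.0, -0.0]]
wrist_force: [0.5, 0.3, 0.5]
grip_width: 46.2
```

View pics/scene15.png

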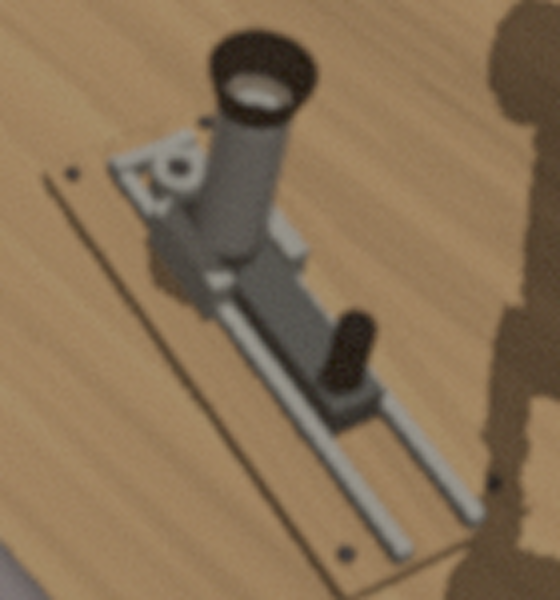

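View pics/top_full15.png

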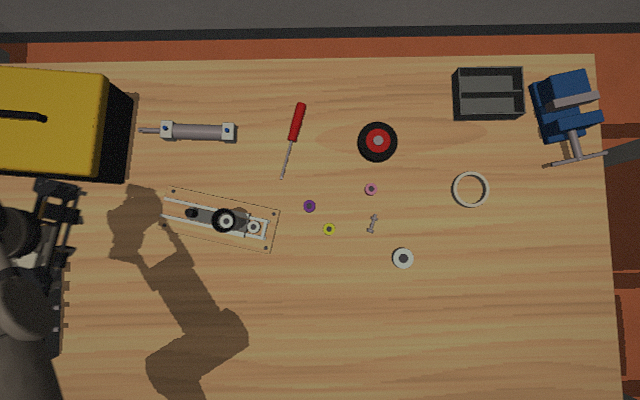

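View pics/top15.png

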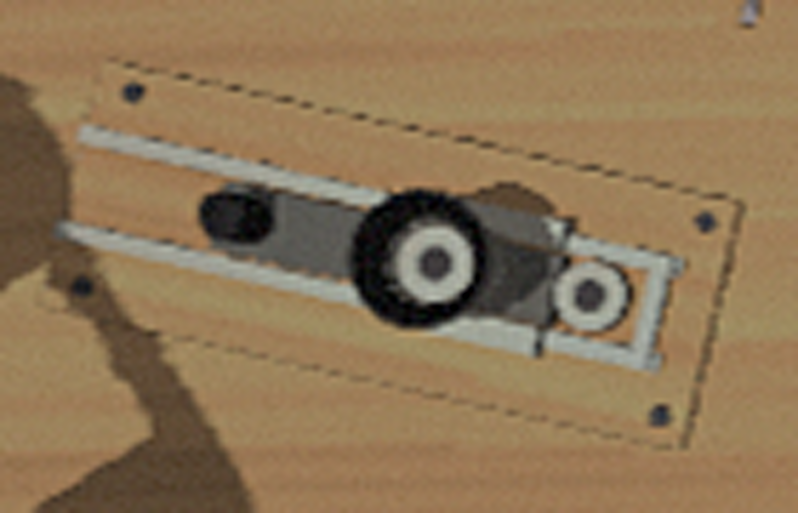

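The short spacer stands in the tray at top-crop (591,295), the other two are still in the tube, the slide is home and the gripper is well clear. Nothing else has moved.

```bash
python3 -m creep '[{"x":0,"y":0,"z":0,"turn":0},{"x":0,"y":0,"z":0,"turn":0},{"x":0,"y":0,"z":0,"turn":0}]'; python3 - <<'E'
from h import *
print(crop("top",591,295,5.7,150,175,38), "expected",[551-47*.239,134-47*.971])
from bench import manip
print(manip.close_job())
E
```

```text
t: 28.98
ee_pos: [525.5, 405.8, 237.9]
tool_rot: [[0.0, 0.242, 0.97], [-0.0, 0.97, -0.242], [-1.0, 0.0, 0.0]]
wrist_force: [-0.6, -0.3, 0.1]
grip_width: 46.1
[539.32116757  86.22053377  38.        ] expected [539.767, 88.363]
the job is handed in; nothing more can be done
None
```

The job is done and handed in after about 29 s of robot time. I pulled the slide to its back stop, dropped the short, medium and long spacers down the tube in that order, pushed the slide home and let go.

**Slide:** it held at about 20 N at the back stop and about 27 N at the home stop with no further movement. Travel between the stops was about 50 mm, and those were the highest wrist forces I saw.

**Spacers:** the last pictures show the short spacer upright in the tray. It measured about 2 mm from the expected spot, which is within the camera's accuracy. The long one is visible at the top of the tube; the medium is hidden under it, but I saw it stacked on the short one before the long went in.

**Rest of the bench:** the collar, the look-alikes and the other things are where they were, and the gripper is clear.

**Disagreements:** no check failed. The two cameras first disagreed by about 6 mm on the tube position, so I used a value between them, and all three spacers dropped in with no contact force. The slide started about 15 mm back from home.

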